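# Load the quick clamp and spring it with the release pin

### The arm

A 6-joint arm with a two-finger parallel gripper is mounted at the origin on a cart in front of the work surface, level with it; the furniture and walls round the work are solid. World frame = base frame: x ahead of the robot, y to its left, z up, the work surface at z = 0. Lengths are in mm, angles in degrees, forces in N, time in s.
With the tool pointing down it reaches from about 300 to 775 mm from the base axis. Payload 14.6 kg.
Tool frame: the origin (TCP) lies midway between the tips of the shut fingers; the grasp point (between the pads) lies 19 mm behind it (robot.grasp_offset is the distance from the TCP to the grasp point, in mm); z points along the fingers, y is the direction in which the jaws open and shut (so a half turn about z gives the same grasp; the last joint's range is limited). The gripper opens to 94 mm and grips with 3 to 60 N. Pads are 16 mm wide; open, the fingers measure 119 mm over their backs; the gripper's body (75 mm by 177 mm) begins 78 mm behind the grasp point.
Start: joints at [-79.045, 17.183, 87.147, -0, 75.671, -3.816], TCP at [140.218, -531.816, 205.446] pointing down, gripper open.
Joint ranges: [-173.82, 173.82], [-45.26, 126.66], [13.44, 144.39], [-59.66, 239.66], [0, 175.72], [-146.38, 146.38]. Speed limits (degrees/s): [127.2, 127.2, 147.25, 180, 180, 180].

### API

Orientations are given as [roll, pitch, yaw] about the fixed x, y, z axes, in that order (R = Rz(yaw) Ry(pitch) Rx(roll)).
In Python, from workcell import robot gives the robot as it stands.
- The arm moves only by the tool step_arm, never from a script. Its argument "deltas" is a list of rows, each a list of 3 entries, a list of its own where there are three numbers: the turn, a rotation vector about the tool's x, y, z in units of 8 degrees (1.0 is 8 degrees), then the shift along the tool's x, y, z in units of 40 mm (1.0 is 40 mm), then the gripper's target within -1 to 1 (shut at 1, half-way at 0, fully open at -1). A call has exactly 8 rows; each row is the pose to reach, as a shift and turn from the pose commanded when the call began, along the tool's axes at that moment; what a row does not reach only later rows make up. A row lasts 1/10 s, in which the tool goes at most 50 mm and 8.59 degrees, less where a joint would pass 70% of its speed; a pose out of reach is approached as far as the arm can. A call with a gripper value outside its range is refused whole. The fingers move at their own pace and stop on an object; the grip force is fixed at half the most. Time passes only in rows, so rows that repeat a pose let the fingers close, or fill a call up. It gives the time, the measured TCP pose, the force and the opening at its end, in the units of the state.
- robot.read_state(): the state, without advancing time (a new reading comes with each control period).
- robot.read_camera(name): name is "side" or "top"; returns the picture (400x640x3 uint8, blue, green, red); there is no depth.
- robot.camera_info(name): a dict with "fx", "fy", "cx", "cy" (pixels), "dist_coeffs" ([k1, k2, p1, p2, k3] as OpenCV has them; the pictures are not rectified), "rvec" (rotation vector, rad) and "tvec" (3), from world to camera coordinates, as OpenCV has them. Camera axes: x right, y down, z forward; pixel columns grow to the right and rows downward; lengths in mm; the calibration is good to about 2 mm. A picture is of the moment at which its call begins. camera_info takes no time and is no camera call.
- robot.sign_off(): hands the job in, once; it reports no verdict.
Trained networks look in the newest picture that a camera, given by its name, has taken for a name from the list of things; names that differ only in an ending like _2 or _b are one class to them, and where a whole thing is asked for, a point or a joint stands for the part that bears it (a point fixed in the world has none). Each returns a list of dicts, best first, with "conf" (0 to 1); they miss things now and then, are a little off and sometimes report something else, mostly with a low value. They report only what shows in the picture. A call takes as long as a camera call.
- robot.recognise(label, camera): "extent" ([centre column, centre row, width, height] in pixels, round what is visible of it).
The state is a dict: "time": time; "q": joint angles; "joint_vel": joint speeds; "tau": joint torques, N m; "tool_pos": TCP position; "tool_rot": TCP orientation; "force": force on the tool from outside, world axes, zero at the start; "ft_torque": the same for the moment, N m; "opening": finger opening in mm.
Only numpy, scipy, OpenCV 4.12 (cv2) and the standard library are available. Lean on these libraries where they do the work, as an engineer would, in place of code of your own. Each camera call takes 0.05 s, during which the arm holds its last target. There are 200 camera calls.

### The job

Clamp the cork block in the grey quick clamp for planing: set it on the clamp's loading plate, push it endways under the overhanging top plate until it is fully home against the back stop, and only then poke the long thin pin down the small hole in the top plate to trip the hidden latch, so that the spring jaw closes on the block. Put the pin back upright in the empty hole of its rack, and leave the block clamped and everything else where it stands.

Things in the scene. Friction and masses are not known exactly. Their poses are not given: they have to be found in the camera images.
- clamp: Grey quick clamp, fixed. Origin at table height below the middle of the pocket's mouth; +x = push direction into the pocket, +y = towards the latch housing. Base plate 8 mm thick, x -97 to 63, y -47 to 103 mm; in front of the mouth (x < 0) it is the loading plate, with two 4 mm high bolt heads at x -86, y -36 and 92 mm. Two flared guides, 38 mm high over the table, lead in from x = -21 mm.
- clamp_mouth (a point): Middle of the pocket's mouth at the top of the base plate (clamp x 0, y 0, z 8 mm); axes as the clamp's. The pocket is a level channel on the plate between a fixed wall at y = -24 and the spring jaw at y = 25 mm, roofed by the top plate: underside z = 41, top z = 47 mm above the table, x 0 to 62, y -42 to 101 mm; four screw heads in its corners reach z = 50 mm.
- access_hole (a point): Centre of the 10 mm access hole at the top face of the top plate (clamp x 27, y 58, z 47 mm); it runs straight down. The hidden latch pad (18 by 26 mm) lies below, its face 15 mm under the top face. Pushing it 8 mm down (tip 23 mm below the top face) against 2 to 4 N frees the jaw; it stops solidly at 11 mm (tip 26 mm below).
- latch (a joint): Hidden spring latch: 0 up (holding the jaw), grows as it is pushed down, 0.011 m at the stop. Let go before it has freed the jaw it comes back to 0; once the jaw has closed on a block it stays about 0.008 m down, under the jaw's tooth.
- clamp_jaw (a joint): Spring jaw: about 0.0005 m cocked (held by the latch); once freed it shoots towards the fixed wall with about 6 N and cannot be cocked again: about 0.007 m when it has pushed the cork block against the fixed wall, 0.014 m with an empty pocket.
- block_center (a point): Centre (half-way up, 15 mm above its underside) of the loose cork sanding block, a plain box 42 (x) by 68 (y) by 30 (z) mm, about 50 g. Its long y axis goes along the clamp's x; either end may go first.
- rack: Light wooden rack, fixed: upper board 40 (x) by 120 (y) mm, top at z = 60 mm, 6 mm thick, with three 14 mm holes in a row at y = -40, 0, 40 mm; below it two end walls and a 6 mm foot board, 46 by 124 mm. Origin at table height under the middle hole. Three tools hang in the holes by their collars, in any order.
- pin_grip (a point): Middle of the handle of the release pin: straight wooden handle, 16 mm diameter, 40 mm long, upright, on a steel collar (20 mm diameter, 4 mm thick) with a thin steel shank, 6 mm diameter, 50 mm long, below. This point is 74 mm above the shank's tip, 20 mm below the handle's top; racked, 84 mm above the table.
- pin_tip (a point): Lower tip of the release pin's shank; z axis up along the pin. With the pin hanging in the rack it is 10 mm above the table.
- thick_punch: Another tool in the rack, not needed: shank 12 mm diameter (too thick for the access hole) and 40 mm long, wooden handle 36 mm high swelling to 24 mm; origin at the tip of the shank. Leave it in the rack.
- short_punch: Another tool in the rack, not needed: shank 6 mm diameter but only 14 mm long (does not reach the latch), squat wooden handle 22 mm in diameter and height; origin at the tip of the shank. Leave it in the rack.
- glue_bottle: Bystander: glue bottle, 55 mm diameter, 160 mm tall, standing; origin at the centre of its foot.
- plane: Bystander: smoothing plane, 51 by 185 (y) by 69 mm; origin at the centre of its underside.
- hammer: Bystander: tack hammer lying on its side, 100 by 239 (y) by 24 mm; origin at the centre of its underside.
- tape_roll: Bystander: roll of tape lying flat, 97 mm diameter, 25 mm high; origin at the centre of its underside.
- tack_tin: Bystander: small round open tin, 55 mm diameter, 21 mm high; origin at the centre of its underside.
- stamp: Bystander: hand stamp standing upright, foot 32 by 44 mm, 68 mm tall; origin at the centre of its underside. A fixed long white carton also lies across the middle of the table between rack and clamp, its top up to 130 mm high.
- cork_block: The cork sanding block itself (as above); origin at the centre of its underside.
- pin: The release pin itself; origin at its tip.
- back_stop (a point): Middle of the pocket's back stop at plate height (clamp x 52, y 0, z 8 mm). A 68 mm long block that is fully home touches it, sticks out 16 mm in front of the mouth and has its centre at clamp x = 18 mm.

How it is judged (in metres and radians):
On the way, in this order (a step that is already met when the one before it is completed fails the run):
1. the cork block is fully home in the pocket under the top plate (centre within 4.5 mm of its place against the back stop) with the jaw still cocked (x of block_center in the frame of clamp between 0.0135 and 0.022 m and y of block_center in the frame of clamp between -0.008 and 0.008 m and z of block_center in the frame of clamp between 0.019 and 0.028 m and value of joint clamp_jaw below 0.002 m), for 0.2 s.
2. the release pin's tip is down in the access hole and presses the latch (value of joint latch above 0.006 m and horizontal distance between pin_tip and access_hole below 0.007 m and z of pin_tip in the frame of clamp below 0.03 m), for 0.05 s.
At the end, for the whole second after the job is handed in: The cork block is fully home in the pocket (centre 13.5 to 22 mm past the mouth, flat on the plate), the jaw has closed on it (5.5 to 8.5 mm), and the release pin hangs upright (within 0.2 rad) in a hole of the rack by its collar; block and pin are at rest (x of block_center in the frame of clamp between 0.0135 and 0.022 m and y of block_center in the frame of clamp between -0.008 and 0.008 m and z of block_center in the frame of clamp between 0.019 and 0.028 m and value of joint clamp_jaw between 0.0055 and 0.0085 m and x of pin_tip in the frame of rack between -0.012 and 0.012 m and y of pin_tip in the frame of rack between -0.052 and 0.052 m and z of pin_tip in the frame of rack between 0.005 and 0.016 m and angle between pin_tip's own z axis and vertical below 0.2 rad and linear speed of cork_block below 0.01 m/s and linear speed of pin below 0.02 m/s); the robot touches nothing.
It fails at once if the jaw was let go with no block in its way (value of joint clamp_jaw above 0.0105 m).
It fails at once if one of the other two tools left its place in the rack (over 15 mm) (distance of any of thick_punch, short_punch from where it was at the start of the episode above 0.015 m).
It fails at once if a bystander was shoved by more than 25 mm (distance of any of glue_bottle, plane, hammer, tape_roll, tack_tin, stamp from where it was at the start of the episode above 0.025 m).
It also fails if it takes over 72 s, if anything falls off the work surface, if the arm or the gripper's body presses on something with over 40 N, if the wrist force passes 120 N, or if a joint passes its speed limit or range.

## Working session

There is one attempt and no reset: what is moved stays moved. The work goes in short steps, Python scripts to look and compute and a tool call to move; the robot and the scene stay as the last step left them, time stands still between calls to the robot, and variables do not carry over. Pictures are saved under pics/ and viewed, about 8 in all and at most 12, crops included, and the job is handed in when it is done.

Besides the shell and the picture viewer there is one more tool, called after "Emit:" as name(argument=value, ...), one argument or row to a line, values as JSON. step_arm: Moves the arm, as the interface text tells. Its arguments: {"type":"object","properties":{"deltas":{"type":"array","items":{"type":"array"}}},"required":["deltas"]}

```bash
mkdir -p pics; ls; python3 - <<'E'
from workcell import robot
import cv2
for c in("side","top"):
    cv2.imwrite(f"pics/{c}0.png",robot.read_camera(c)); print(c,robot.camera_info(c))
    for l in["clamp","clamp_mouth","access_hole","cork_block","rack","pin","pin_grip","thick_punch","short_punch","glue_bottle","back_stop"]:
        print(l,[(d['conf'],[round(x) for x in d['extent']]) for d in robot.recognise(l,c)[:2]])
print(robot.read_state()['time'])
E
```

```text
pics
side {'fx': 470.7848650085603, 'fy': 470.7848650085603, 'cx': 315.98782635958116, 'cy': 204.63680974936275, 'dist_coeffs': array([-0.13353914,  0.        ,  0.        ,  0.        ,  0.        ]), 'rvec': array([ 0.79916089, -2.55614893,  1.12399156]), 'tvec': array([ 366.42745969,  291.68506657, 1189.15356853])}
clamp [(0.59, [333, 181, 63, 54]), (0.2, [258, 253, 21, 17])]
clamp_mouth [(0.78, [332, 182, 56, 49])]
access_hole [(0.73, [332, 183, 62, 54])]
cork_block [(0.95, [259, 298, 22, 26])]
rack [(0.94, [220, 250, 41, 42]), (0.67, [208, 245, 8, 14])]
pin [(0.41, [226, 225, 5, 14])]
pin_grip []
thick_punch []
short_punch [(0.69, [331, 184, 60, 49])]
glue_bottle [(0.75, [174, 259, 24, 47])]
back_stop [(0.64, [333, 182, 65, 49])]
top {'fx': 415.55305685301647, 'fy': 415.55305685301647, 'cx': 310.42048884853494, 'cy': 197.8571827870168, 'dist_coeffs': array([-0.10324043,  0.        ,  0.        ,  0.        ,  0.        ]), 'rvec': array([ 2.23337029, -2.18163341,  0.0686768 ]), 'tvec': array([ -88.48923044,  507.22949031, 1222.01096032])}
clamp [(0.91, [368, 186, 55, 53])]
clamp_mouth [(0.78, [372, 187, 51, 55])]
access_hole [(0.72, [368, 188, 53, 58])]
cork_block [(0.87, [200, 214, 24, 20])]
rack [(0.85, [222, 148, 43, 22])]
pin [(0.57, [179, 131, 29, 22]), (0.33, [371, 186, 52, 60])]
pin_grip []
thick_punch []
short_punch [(0.38, [204, 146, 4, 2])]
glue_bottle [(0.9, [179, 131, 25, 20])]
back_stop [(0.94, [367, 185, 52, 59])]
1.2
```

View pics/top0.png

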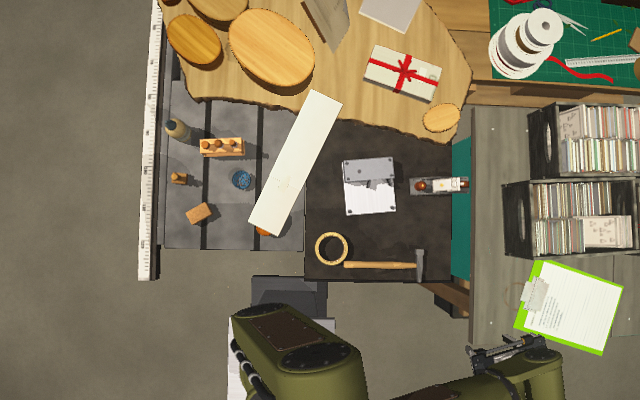

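View pics/side0.png

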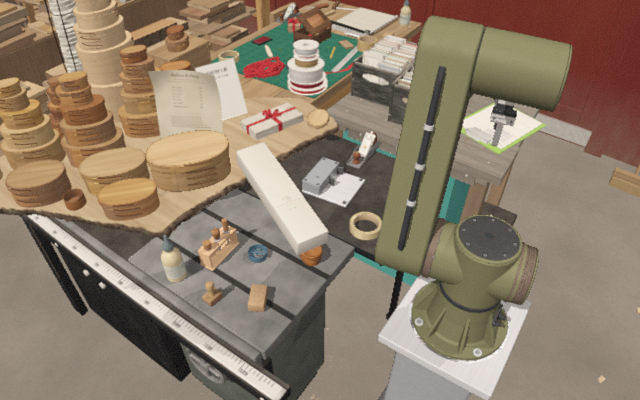

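```bash
python3 - <<'E'
import cv2,numpy as np
def crop(f,x,y,w,h,s):return cv2.resize(cv2.imread(f)[y:y+h,x:x+w],None,fx=s,fy=s,interpolation=cv2.INTER_CUBIC)
a=crop("pics/top0.png",335,150,66,70,6);b=crop("pics/side0.png",298,150,66,70,6)
cv2.imwrite("pics/c1.png",np.hstack([a,b]))
a=crop("pics/top0.png",160,115,100,110,4);b=crop("pics/side0.png",190,210,100,110,4)
cv2.imwrite("pics/c2.png",np.hstack([a,b]))
E
```

```text
(no output)
```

View pics/c1.png

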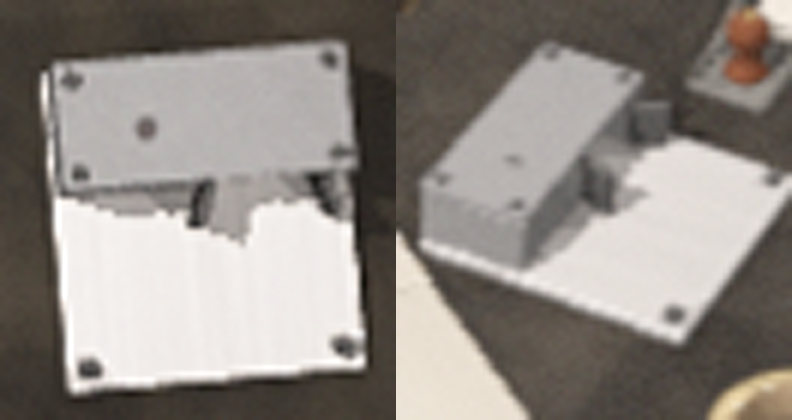

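View pics/c2.png

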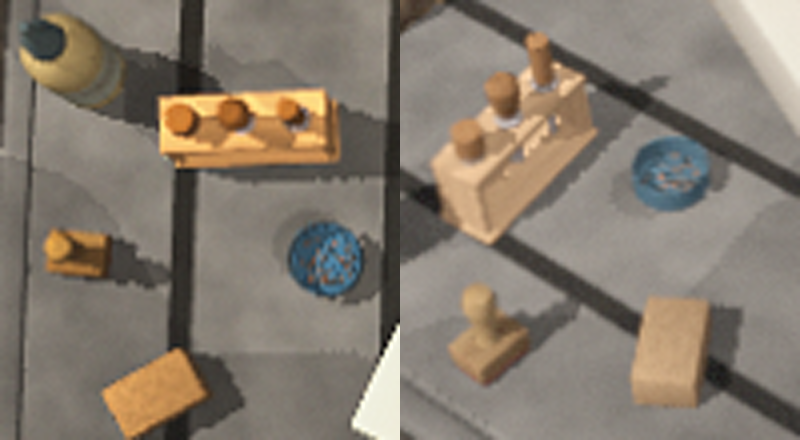

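```bash
cat > h.py <<'E'
import cv2,numpy as np
from scipy.optimize import least_squares
from workcell import robot
I={c:robot.camera_info(c) for c in("side","top")}
def proj(c,P):
    i=I[c];K=np.array([[i['fx'],0,i['cx']],[0,i['fy'],i['cy']],[0,0,1]])
    return cv2.projectPoints(np.float64(P).reshape(-1,1,3),i['rvec'],i['tvec'],K,i['dist_coeffs'])[0].reshape(-1,2)
def ray(c,u,z):
    i=I[c];K=np.array([[i['fx'],0,i['cx']],[0,i['fy'],i['cy']],[0,0,1]])
    n=cv2.undistortPoints(np.float64([[u]]),K,i['dist_coeffs'])[0,0];R=cv2.Rodrigues(i['rvec'])[0]
    o=-R.T@i['tvec'];d=R.T@np.array([*n,1]);return o+d*(z-o[2])/d[2]
def T(p,P):
    P=np.float64(P);a=np.radians(p[2]);c,s=np.cos(a),np.sin(a)
    return np.c_[p[0]+c*P[:,0]-s*P[:,1],p[1]+s*P[:,0]+c*P[:,1],P[:,2]]
def fit(obs,p0,show=True):
    # obs: {cam:[(px,py,X,Y,Z),..]}
    f=lambda p:np.concatenate([(proj(c,T(p,[o[2:] for o in v]))-[o[:2] for o in v]).ravel() for c,v in obs.items()])
    r=least_squares(f,p0,loss='soft_l1',f_scale=.7)
    if show:
        print(r.x.round(2));k=0;F=f(r.x)
        for c,v in obs.items(): print(c,F[k:k+2*len(v)].reshape(-1,2).round(1).tolist());k+=2*len(v)
    return r.x
E
cat > a.py <<'E'
from h import *
def m(L,x,y,s,u0=0): return [((u-u0+.5)/s-.5+x,(v+.5)/s-.5+y,*P) for u,v,*P in L]
for c,u in(("top",(368,190)),("side",(333,185))): print(ray(c,u,30).round())
ct=m([(146,128,27,58,45),(50,62,62,101,47),(345,42,62,-42,47),(355,172,0,-42,47),(62,193,0,101,47),(70,393,-97,103,8),(366,368,-97,-47,8),(90,368,-86,92,12),(345,345,-86,-36,12)],335,150,6)
cs=m([(514,160,27,58,46),(420,182,62,101,47),(525,212,0,101,47),(643,75,0,-42,47),(545,40,62,-42,47),(684,345,-97,103,8),(790,178,-97,-47,8),(674,315,-86,92,12),(771,178,-86,-36,12)],298,150,6,396)
p0=[*ray("top",(368,190),30)[:2],0]
for o in({'top':ct},{'side':cs},{'top':ct,'side':cs}): p=fit(o,p0,len(o)>0)
print("hole",T(p,[[27,58,47]]).round(1),"mouth",p.round(2))
rt=m([(158,98,20,60,60),(328,88,20,-60,60),(330,149,-20,-60,60),(162,156,-20,60,60)],160,115,4)
p=fit({'top':rt},[*ray("top",(222,148),60)[:2],0])
print("pin handle from top cam z104",ray("top",(160+291/4-.4,115+103/4-.4),104).round(1),"side",ray("side",(190+140/4-.4,210+37/4-.4),104).round(1))
print("pin hole by rack",T(p,[[0,-40,0]]).round(1))
q=np.c_[proj("side",T(p,[[20,60,60],[20,-60,60],[-20,-60,60],[-20,60,60]]))];print("rack side crop",((q-[190,210])*4+[400,0]).round())
bt=m([(103,395,-21,34,30),(180,350,21,34,30),(207,393,21,-34,30),(132,438,-21,-34,30)],160,115,4)
bt=m([(103,395,21,34,30),(180,350,21,-34,30),(207,393,-21,-34,30),(132,438,-21,34,30)],160,115,4)
p=fit({'top':bt},[*ray("top",(200,214),30)[:2],20])
q=proj("side",T(p,[[21,34,30],[21,-34,30],[-21,-34,30],[-21,34,30]]));print("block side crop",((q-[190,210])*4+[400,0]).round())
for n,u in(("stamp",(160+60/4,115+245/4)),("tin",(160+82,115+65))): print(n,ray("top",u,60).round())
for c in I: i=I[c];print(c,(-cv2.Rodrigues(i['rvec'])[0].T@i['tvec']).round())
# carton outline, z~100
for u in((312,90),(342,98),(278,236),(248,222)): print("carton",ray("top",u,110).round())
E
python3 a.py
```

```text
[ 536. -245.   30.]
[ 536. -228.   30.]
[ 568.09 -275.98    6.09]
top [[0.0, 0.3], [0.4, 0.4], [-0.2, -0.1], [0.1, -0.7], [0.3, -0.2], [-0.3, -0.1], [0.0, -0.1], [-0.1, 0.1], [-0.1, 0.3]]
[ 570.14 -279.73    6.11]
side [[0.3, 0.1], [0.1, 0.3], [-0.5, 1.3], [-0.1, 0.1], [0.0, 0.7], [-0.4, -1.6], [1.3, -0.2], [-0.3, -0.7], [0.2, -0.3]]
[ 568.4  -276.59    6.16]
top [[0.2, 0.2], [0.6, 0.3], [-0.1, -0.2], [0.3, -0.8], [0.5, -0.3], [-0.0, -0.1], [0.2, -0.3], [0.1, 0.0], [0.1, 0.2]]
side [[0.2, 0.8], [-0.0, 1.0], [-0.6, 2.0], [-0.2, 0.8], [-0.1, 1.3], [-0.4, -0.8], [1.3, 0.5], [-0.3, 0.0], [0.2, 0.4]]
hole [[ 589. -216.   47.]] mouth [ 568.4  -276.59    6.16]
[652.24 185.77   4.17]
top [[0.7, 0.4], [-0.4, 0.7], [-0.4, -0.8], [0.2, -0.4]]
pin handle from top cam z104 [659.4 145.  104. ] side [657.7 141.9 104. ]
pin hole by rack [[655.1 145.9   0. ]]
rack side crop [[432. 163.]
 [541.  57.]
 [585.  77.]
 [477. 186.]]
[455.78 250.51  33.35]
top [[-0.3, -0.2], [-0.0, -1.2], [0.7, 0.2], [-0.2, 1.2]]
block side crop [[631. 381.]
 [644. 296.]
 [708. 298.]
 [697. 383.]]
stamp [560. 315.  60.]
tin [553. 121.  60.]
side [ -81.  768. 1018.]
top [ 454.  -55. 1245.]
carton [806. -72. 110.]
carton [ 785. -156.  110.]
carton [399.  11. 110.]
carton [435.  94. 110.]
```

```bash
cat >> h.py <<'E'
from scipy.spatial.transform import Rotation as Ro
def st():
    s=robot.read_state();R=Ro.from_euler('xyz',s['tool_rot'],degrees=True)
    ty=R.as_matrix()[:,1];ang=np.degrees(np.arctan2(ty[1],ty[0]))
    print("t",round(s['time'],2),"pos",np.round(s['tool_pos'],1),"rot",np.round(s['tool_rot'],1),"toolY",ang.round(1),"q",np.round(s['q'],0),"F",np.round(s['force'],1),"op",round(s['opening'],1))
    return np.array(s['tool_pos']),R,ang
def go(p,yaw=None,cur=None,curyaw=None):
    """toolY world angle yaw; print shift & turn units. tool down. cur: start pose if not the measured one"""
    if cur is None: pos,R,a=st()
    else: pos,a=np.array(cur),curyaw
    t=np.radians(a);Y=np.array([np.cos(t),np.sin(t),0]);Z=np.array([0,0,-1.]);X=np.cross(Y,Z)
    M=np.c_[X,Y,Z];d=M.T@(np.array(p)-pos)/40
    turn=0 if yaw is None else -(yaw-a)/8
    print("shift",d.round(3).tolist(),"turnz",round(turn,3))
E
python3 -c "
from h import *
st();go([430,-100,260],-79);go([456,250.5,180],33.35)"
```

```text
t 1.2 pos [ 140.2 -531.8  205.5] rot [-180.    -0.    14.8] toolY -75.2 q [-79.  17.  87.   0.  76.  -4.] F [-1.   0.6  0.1] op 93.9
t 1.2 pos [ 140.2 -531.8  205.5] rot [-180.    -0.    14.8] toolY -75.2 q [-79.  17.  87.   0.  76.  -4.] F [-1.   0.6  0.1] op 93.9
shift [9.757, -8.592, -1.364] turnz 0.471
t 1.2 pos [ 140.2 -531.8  205.5] rot [-180.    -0.    14.8] toolY -75.2 q [-79.  17.  87.   0.  76.  -4.] F [-1.   0.6  0.1] op 93.9
shift [12.619, -16.899, 0.636] turnz -13.573
```

Emit:
step_arm(
  deltas=[
    [[0,0,-1],[1.2,-1,-1],-1],
    [[0,0,-2],[2.4,-2.1,-1.4],-1],
    [[0,0,-3],[3.6,-3.2,-1.4],-1],
    [[0,0,-4],[4.8,-4.2,-1.4],-1],
    [[0,0,-5],[6,-5.3,-1.4],-1],
    [[0,0,-6],[7.2,-6.4,-1.4],-1],
    [[0,0,-7],[8.4,-7.5,-1.4],-1],
    [[0,0,-8],[9.6,-8.6,-1.4],-1],
  ],
)

```text
time: 2.0
tool_pos: [355.7, -205.8, 261.0]
tool_rot: [180.0, 0.0, 79.1]
force: [0.3, -1.3, -0.6]
opening: 94.1
```

```bash
python3 -c "
from h import *
go([456,250.5,100],33.35)"
```

```text
t 2.0 pos [ 355.7 -205.8  261. ] rot [180.    0.   79.1] toolY -10.9 q [-35.  -3. 103.   0.  81. -24.] F [ 0.3 -1.3 -0.6] op 94.1
shift [11.676, 0.301, 4.025] turnz -5.534
```

Emit:
step_arm(
  deltas=[
    [[0,0,-1],[1.25,0,0],-1],
    [[0,0,-2],[2.5,0,0],-1],
    [[0,0,-3],[3.75,0.1,0],-1],
    [[0,0,-4],[5,0.1,0],-1],
    [[0,0,-5],[6.2,0.2,0],-1],
    [[0,0,-5.5],[7.4,0.2,0],-1],
    [[0,0,-5.5],[8.6,0.3,0.3],-1],
    [[0,0,-5.5],[9.8,0.3,0.8],-1],
  ],
)

```text
time: 2.8
tool_pos: [443.4, 175.1, 230.0]
tool_rot: [179.9, 0.0, 122.8]
force: [1.3, -0.5, 0.6]
opening: 94.1
```

```bash
python3 -c "
from h import *
go([456,250.5,6],33.35)"
```

```text
t 2.8 pos [443.4 175.1 230. ] rot [179.9   0.  122.8] toolY 32.8 q [ 17.   7.  97.  -0.  77. -16.] F [ 1.3 -0.5  0.6] op 94.1
shift [1.414, 1.285, 5.6] turnz -0.069
```

Emit:
step_arm(
  deltas=[
    [[0,0,0],[0.8,0.7,0.4],-1],
    [[0,0,-0.1],[1.4,1.3,1.2],-1],
    [[0,0,-0.1],[1.4,1.3,2.2],-1],
    [[0,0,-0.1],[1.4,1.3,3.2],-1],
    [[0,0,-0.1],[1.4,1.3,4],-1],
    [[0,0,-0.1],[1.4,1.3,4.4],-1],
    [[0,0,-0.1],[1.4,1.3,4.4],-1],
    [[0,0,-0.1],[1.4,1.3,4.4],-1],
  ],
)

```text
time: 3.6
tool_pos: [456.5, 248.1, 54.1]
tool_rot: [180.0, 0.0, 123.6]
force: [-0.3, 0.1, 0.2]
opening: 94.0
```

```bash
python3 -c "
from h import *
go([456,250.5,5],33.35)
i=robot.read_camera('side');cv2.imwrite('pics/g1.png',cv2.resize(i[210:320,190:320],None,fx=5,fy=5,interpolation=cv2.INTER_CUBIC))"
```

```text
t 3.6 pos [456.5 248.1  54.1] rot [180.    0.  123.6] toolY 33.6 q [ 24.  24. 100.   0.  56.  -9.] F [-0.3  0.1  0.2] op 94.0
shift [0.057, 0.022, 1.228] turnz 0.028
```

View pics/g1.png

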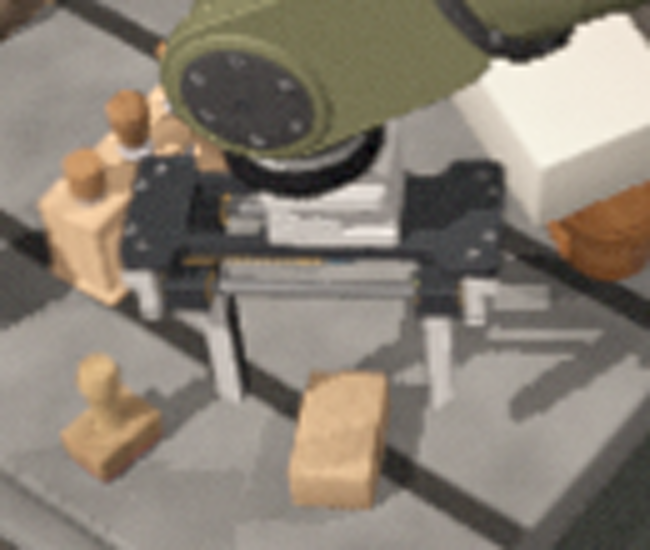

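Emit:
step_arm(
  deltas=[
    [[0,0,0],[0.06,0.02,0.6],-1],
    [[0,0,0],[0.06,0.02,1.1],-1],
    [[0,0,0],[0.06,0.02,1.22],-1],
    [[0,0,0],[0.06,0.02,1.22],-1],
    [[0,0,0],[0.06,0.02,1.22],0.5],
    [[0,0,0],[0.06,0.02,1.22],1],
    [[0,0,0],[0.06,0.02,1.22],1],
    [[0,0,0],[0.06,0.02,1.22],1],
  ],
)

```text
time: 4.45
tool_pos: [455.8, 250.5, 5.1]
tool_rot: [180.0, 0.0, 123.6]
force: [0.8, 0.6, 0.2]
opening: 65.6
```

```bash
python3 -c "
from h import *
go([456,250.5,180])"
```

```text
t 4.45 pos [455.8 250.5   5.1] rot [180.    0.  123.6] toolY 33.6 q [ 25.  28. 102.   0.  50.  -9.] F [0.8 0.6 0.2] op 65.6
shift [-0.003, 0.005, -4.373] turnz 0
```

Emit:
step_arm(
  deltas=[
    [[0,0,0],[0,0,0],1],
    [[0,0,0],[0,0,0],1],
    [[0,0,0],[0,0,0],1],
    [[0,0,0],[0,0,0],1],
    [[0,0,0],[0,0,0],1],
    [[0,0,0],[0,0,-0.3],1],
    [[0,0,0],[0,0,-1],1],
    [[0,0,0],[0,0,-2],1],
  ],
)

```text
time: 5.25
tool_pos: [454.6, 249.9, 85.0]
tool_rot: [-179.8, -0.0, 123.6]
force: [0.1, -0.3, -0.0]
opening: 41.6
```

```bash
python3 -c "
from h import *
go([460,100,220]);print(T([568.4,-276.6,6.1],[[-70,0,0],[-36,0,0]]))"
```

```text
t 5.25 pos [454.6 249.9  85. ] rot [-179.8   -0.   123.6] toolY 33.6 q [25. 21. 99.  0. 60. -9.] F [ 0.1 -0.3 -0. ] op 41.6
shift [-3.198, -1.96, -3.376] turnz 0
[[ 498.79634391 -284.03848499    0.        ]
 [ 532.60383401 -280.42550657    0.        ]]
```

```bash
python3 -c "
from h import *
go([500,-284,220],-83.9)"
```

```text
t 5.25 pos [454.6 249.9  85. ] rot [-179.8   -0.   123.6] toolY 33.6 q [25. 21. 99.  0. 60. -9.] F [ 0.1 -0.3 -0. ] op 41.6
shift [-11.75, -6.435, -3.376] turnz 14.683
```

Emit:
step_arm(
  deltas=[
    [[0,0,0],[0,0,-1],1],
    [[0,0,0],[-0.3,-0.2,-2],1],
    [[0,0,1],[-1.2,-0.6,-3],1],
    [[0,0,2],[-2.2,-1.2,-3.4],1],
    [[0,0,3],[-3.2,-1.75,-3.4],1],
    [[0,0,4],[-4.2,-2.3,-3.4],1],
    [[0,0,5],[-5.2,-2.85,-3.4],1],
    [[0,0,6],[-6.2,-3.4,-3.4],1],
  ],
)

```text
time: 6.05
tool_pos: [479.0, -33.3, 221.7]
tool_rot: [179.9, -0.0, 75.2]
force: [1.2, 0.5, -1.6]
opening: 41.8
```

```bash
python3 -c "
from h import *
go([500,-284,220],-83.9)"
```

```text
t 6.05 pos [479.  -33.3 221.7] rot [179.9  -0.   75.2] toolY -14.8 q [-8.  7. 97. -0. 76.  6.] F [ 1.2  0.5 -1.6] op 41.8
shift [-5.927, 2.105, 0.041] turnz 8.643
```

Emit:
step_arm(
  deltas=[
    [[0,0,1],[-1,0.35,0],1],
    [[0,0,2],[-2,0.7,0],1],
    [[0,0,3],[-3,1.05,0],1],
    [[0,0,4],[-4,1.4,0],1],
    [[0,0,5],[-5,1.75,0],1],
    [[0,0,6],[-5.9,2.1,0.2],1],
    [[0,0,7],[-5.9,2.1,0.8],1],
    [[0,0,8],[-5.9,2.1,1.6],1],
  ],
)

```text
time: 6.85
tool_pos: [502.0, -282.2, 157.4]
tool_rot: [179.9, -0.1, 11.1]
force: [1.1, -0.0, -1.0]
opening: 41.9
```

```bash
python3 -c "
from h import *
go([499,-284,50],-83.9)"
```

```text
t 6.85 pos [ 502.  -282.2  157.4] rot [ 1.799e+02 -1.000e-01  1.110e+01] toolY -78.9 q [-33.  23.  86.   0.  71.  46.] F [ 1.1 -0.  -1. ] op 41.9
shift [-0.082, 0.028, 2.685] turnz 0.63
```

Emit:
step_arm(
  deltas=[
    [[0,0,0.6],[-0.08,0.03,1],1],
    [[0,0,0.6],[-0.08,0.03,2],1],
    [[0,0,0.6],[-0.08,0.03,2.8],1],
    [[0,0,0.6],[-0.08,0.03,3.2],1],
    [[0,0,0.6],[-0.08,0.03,3.3],1],
    [[0,0,0.6],[-0.08,0.03,3.3],1],
    [[0,0,0.6],[-0.08,0.03,3.3],1],
    [[0,0,0.6],[-0.08,0.03,3.3],1],
  ],
)

```text
time: 7.65
tool_pos: [499.6, -283.1, 26.0]
tool_rot: [179.9, -0.1, 6.8]
force: [-0.3, -0.1, -1.2]
opening: 42.2
```

```bash
python3 -c "
from h import *
go([499,-284,14],-83.9)
a=robot.read_camera('side');b=robot.read_camera('top')
f=lambda i,x,y:cv2.resize(i[y:y+90,x:x+90],None,fx=4.4,fy=4.4,interpolation=cv2.INTER_CUBIC)
cv2.imwrite('pics/g2.png',np.hstack([f(a,295,140),f(b,325,140)]))"
```

```text
t 7.65 pos [ 499.6 -283.1   26. ] rot [ 1.799e+02 -1.000e-01  6.800e+00] toolY -83.2 q [-33.  32.  92.  -0.  56.  50.] F [-0.3 -0.1 -1.2] op 42.2
shift [-0.017, 0.021, 0.299] turnz 0.084
```

View pics/g2.png

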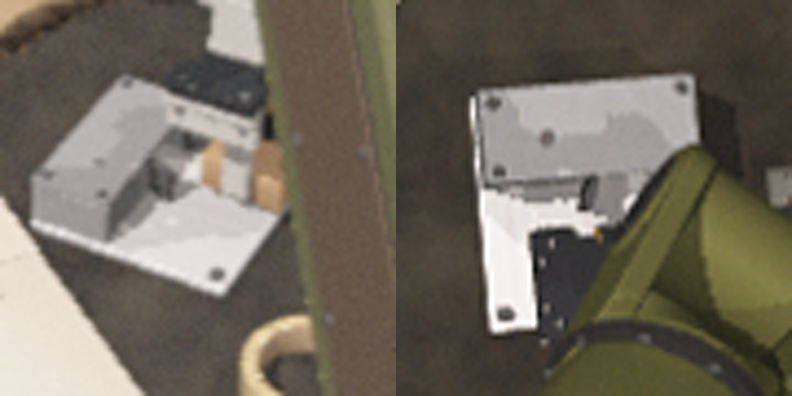

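Emit:
step_arm(
  deltas=[
    [[0,0,0.08],[-0.01,0.02,0.15],1],
    [[0,0,0.08],[-0.01,0.02,0.29],1],
    [[0,0,0.08],[0,0.02,0.29],1],
    [[0,0,0.08],[0.2,0.02,0.29],1],
    [[0,0,0.08],[0.45,0.02,0.29],1],
    [[0,0,0.08],[0.7,0.02,0.29],1],
    [[0,0,0.08],[0.86,0.02,0.29],1],
    [[0,0,0.08],[0.86,0.02,0.29],1],
  ],
)

```text
time: 8.55
tool_pos: [534.2, -279.2, 12.9]
tool_rot: [180.0, -0.0, 6.2]
force: [0.7, 0.3, -0.8]
opening: 41.8
```

```bash
python3 -c "
from h import *
go([534.6,-280.2,14],-83.9)"
```

```text
t 8.55 pos [ 534.2 -279.2   12.9] rot [180.   -0.    6.2] toolY -83.8 q [-31.  36.  87.  -0.  57.  53.] F [ 0.7  0.3 -0.8] op 41.8
shift [0.008, 0.027, -0.027] turnz 0.01
```

Emit:
step_arm(
  deltas=[
    [[0,0,0],[0,0,0],-0.3],
    [[0,0,0],[0,0,0],-0.3],
    [[0,0,0],[0,0,0],-0.3],
    [[0,0,0],[0,0,-0.5],-0.3],
    [[0,0,0],[0,0,-1.3],0.5],
    [[0,0,0],[-0.5,0,-1.6],1],
    [[0,0,0],[-1.35,0,-1.6],1],
    [[0,0,0],[-1.35,0,-1.6],1],
  ],
)

```text
time: 9.35
tool_pos: [477.0, -285.6, 77.5]
tool_rot: [-180.0, 0.0, 6.0]
force: [-0.1, 0.5, -0.2]
opening: 32.6
```

```bash
python3 -c "
from h import *
go(T([568.4,-276.6,6.1],[[-85,0,17]])[0],-83.9)
"
```

```text
t 9.35 pos [ 477.  -285.6   77.5] rot [-180.    0.    6.] toolY -84.0 q [-35.  26.  93.  -0.  61.  49.] F [-0.1  0.5 -0.2] op 32.6
shift [0.17, 0.019, 1.512] turnz -0.007
```

Emit:
step_arm(
  deltas=[
    [[0,0,0],[0,0,0],1],
    [[0,0,0],[0,0.02,0.3],1],
    [[0,0,0],[0,0.02,0.8],1],
    [[0,0,0],[0,0.02,1.3],1],
    [[0,0,0],[0,0.02,1.5],1],
    [[0,0,0],[0.1,0.02,1.5],1],
    [[0,0,0],[0.3,0.02,1.5],1],
    [[0,0,0],[0.5,0.02,1.5],1],
  ],
)

```text
time: 10.15
tool_pos: [500.9, -284.1, 17.9]
tool_rot: [179.9, -0.1, 6.1]
force: [0.0, 0.1, 0.3]
opening: 0.3
```

```bash
python3 -c "
from h import *
p=T([568.4,-276.6,6.1],[[-32,0,17]])[0];go(p,-83.9)
"
```

```text
t 10.15 pos [ 500.9 -284.1   17.9] rot [ 1.799e+02 -1.000e-01  6.100e+00] toolY -83.9 q [-33.  33.  92.   0.  55.  51.] F [0.  0.1 0.3] op 0.3
shift [0.899, -0.007, 0.023] turnz 0.004
```

Emit:
step_arm(
  deltas=[
    [[0,0,0],[0.12,0,0],1],
    [[0,0,0],[0.24,0,0],1],
    [[0,0,0],[0.36,0,0],1],
    [[0,0,0],[0.48,0,0],1],
    [[0,0,0],[0.6,0,0],1],
    [[0,0,0],[0.72,0,0],1],
    [[0,0,0],[0.82,0,0],1],
    [[0,0,0],[0.88,0,0],1],
  ],
)

```text
time: 10.95
tool_pos: [534.9, -280.1, 17.0]
tool_rot: [180.0, -0.0, 6.1]
force: [-1.8, -0.0, 1.0]
opening: 0.4
```

```bash
python3 -c "
from h import *
p=T([568.4,-276.6,6.1],[[-24,0,17]])[0];go(p,-83.9)
"
```

```text
t 10.95 pos [ 534.9 -280.1   17. ] rot [180.   -0.    6.1] toolY -83.9 q [-31.  36.  87.   0.  57.  53.] F [-1.8 -0.   1. ] op 0.4
shift [0.242, 0.002, 0.001] turnz 0.004
```

Emit:
step_arm(
  deltas=[
    [[0,0,0],[0.05,0,0],1],
    [[0,0,0],[0.09,0,0],1],
    [[0,0,0],[0.12,0,0],1],
    [[0,0,0],[0.15,0,0],1],
    [[0,0,0],[0.17,0,0],1],
    [[0,0,0],[0.19,0,0],1],
    [[0,0,0],[0.2,0,0],1],
    [[0,0,0],[0.2,0,0],1],
  ],
)

```text
time: 11.75
tool_pos: [542.6, -279.3, 17.1]
tool_rot: [180.0, -0.0, 6.1]
force: [0.1, 0.6, 0.0]
opening: 0.7
```

Emit:
step_arm(
  deltas=[
    [[0,0,0],[0.01,0,0],1],
    [[0,0,0],[0.02,0,0],1],
    [[0,0,0],[0.03,0,0],1],
    [[0,0,0],[0.04,0,0],1],
    [[0,0,0],[0.05,0,0],1],
    [[0,0,0],[0.05,0,0],1],
    [[0,0,0],[0.05,0,0],1],
    [[0,0,0],[0.05,0,0],1],
  ],
)

```text
time: 12.55
tool_pos: [544.0, -279.2, 17.1]
tool_rot: [-180.0, 0.1, 6.1]
force: [-5.8, 0.3, 3.3]
opening: 0.2
```

Emit:
step_arm(
  deltas=[
    [[0,0,0],[0.01,0,0],1],
    [[0,0,0],[0.02,0,0],1],
    [[0,0,0],[0.03,0,0],1],
    [[0,0,0],[0.03,0,0],1],
    [[0,0,0],[0.03,0,0],1],
    [[0,0,0],[0.03,0,0],1],
    [[0,0,0],[0.03,0,0],1],
    [[0,0,0],[0.03,0,0],1],
  ],
)

```text
time: 13.35
tool_pos: [544.1, -279.2, 17.1]
tool_rot: [-179.9, 0.2, 6.1]
force: [-16.4, -0.1, 8.9]
opening: 0.4
```

```bash
python3 -c "
from h import *
p=T([568.4,-276.6,6.1],[[-24,0,17]])[0];go(p,-83.9)
a=robot.read_camera('side');b=robot.read_camera('top')
f=lambda i,x,y:cv2.resize(i[y:y+70,x:x+70],None,fx=5.7,fy=5.7,interpolation=cv2.INTER_CUBIC)
cv2.imwrite('pics/g3.png',np.hstack([f(a,298,150),f(b,335,150)]))
"
```

```text
t 13.35 pos [ 544.1 -279.2   17.1] rot [-179.9    0.2    6.1] toolY -83.9 q [-31.  37.  85.  -0.  58.  53.] F [-16.4  -0.1   8.9] op 0.4
shift [0.012, 0.001, 0.001] turnz 0.002
```

View pics/g3.png

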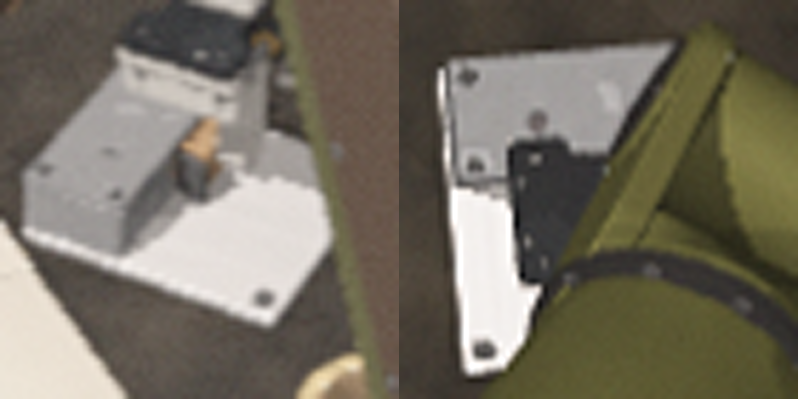

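```bash
python3 -c "
from h import *
go([520,-282,230],None);go([657.5,144.5,230],4.2)
"
```

```text
t 13.45 pos [ 544.1 -279.2   17.1] rot [-179.9    0.2    6.1] toolY -83.9 q [-31.  37.  85.  -0.  58.  53.] F [-15.1  -0.6   9.1] op 0.2
shift [-0.606, 0.006, -5.323] turnz 0
t 13.45 pos [ 544.1 -279.2   17.1] rot [-179.9    0.2    6.1] toolY -83.9 q [-31.  37.  85.  -0.  58.  53.] F [-15.1  -0.6   9.1] op 0.2
shift [3.948, -10.229, -5.323] turnz -11.01
```

Emit:
step_arm(
  deltas=[
    [[0,0,0],[-0.4,0,0],1],
    [[0,0,0],[-0.8,0,-0.1],1],
    [[0,0,0],[-0.8,0,-1],1],
    [[0,0,0],[-0.8,0,-2.2],0],
    [[0,0,-0.5],[-0.8,0,-3.4],-0.5],
    [[0,0,-1.5],[-0.6,0,-4.6],-1],
    [[0,0,-2.5],[-0.2,-0.5,-5.3],-1],
    [[0,0,-3.5],[0.2,-1.5,-5.3],-1],
  ],
)

```text
time: 14.25
tool_pos: [548.7, -219.8, 233.6]
tool_rot: [179.6, -0.2, 34.3]
force: [0.9, 0.5, 0.1]
opening: 36.8
```

```bash
python3 -c "
from h import *
go([657.5,144.5,220],4.2)
"
```

```text
t 14.25 pos [ 548.7 -219.8  233.6] rot [179.6  -0.2  34.3] toolY -55.7 q [-25.  21.  78.  -0.  80.  30.] F [0.9 0.5 0.1] op 36.8
shift [7.378, -5.992, 0.341] turnz -7.488
```

Emit:
step_arm(
  deltas=[
    [[0,0,-1],[0.9,-0.75,0],-0.2],
    [[0,0,-2],[1.8,-1.5,0],-0.2],
    [[0,0,-3],[2.7,-2.25,0],-0.2],
    [[0,0,-4],[3.7,-3,0],-0.2],
    [[0,0,-5],[4.6,-3.75,0],-0.2],
    [[0,0,-6],[5.5,-4.5,0],-0.2],
    [[0,0,-7],[6.5,-5.25,0],-0.2],
    [[0,0,-7.5],[7.4,-6,0.3],-0.2],
  ],
)

```text
time: 15.05
tool_pos: [658.5, 148.7, 218.6]
tool_rot: [179.8, -0.0, 94.5]
force: [0.8, -0.0, 1.0]
opening: 56.1
```

```bash
python3 -c "
from h import *
go([657.5,144.5,130],4.2)
"
```

```text
t 15.05 pos [658.5 148.7 218.6] rot [179.8  -0.   94.5] toolY 4.5 q [10. 33. 63.  0. 84.  5.] F [ 0.8 -0.   1. ] op 56.1
shift [-0.102, -0.034, 2.214] turnz 0.032
```

Emit:
step_arm(
  deltas=[
    [[0,0,0],[-0.1,0,0.5],-0.2],
    [[0,0,0],[-0.1,0,1.2],-0.2],
    [[0,0,0],[-0.1,0,1.9],-0.2],
    [[0,0,0],[-0.1,0,2.2],-0.2],
    [[0,0,0],[-0.1,0,2.2],-0.2],
    [[0,0,0],[-0.1,0,2.2],-0.2],
    [[0,0,0],[-0.1,0,2.2],-0.2],
    [[0,0,0],[-0.1,0,2.2],-0.2],
  ],
)

```text
time: 15.85
tool_pos: [658.4, 142.3, 130.4]
tool_rot: [179.9, -0.0, 94.1]
force: [-0.4, 0.2, 0.2]
opening: 56.4
```

```bash
python3 -c "
from h import *
go([657.5,144.5,70],4.2)
a=robot.read_camera('side');b=robot.read_camera('top')
f=lambda i,x,y:cv2.resize(i[y:y+80,x:x+80],None,fx=5,fy=5,interpolation=cv2.INTER_CUBIC)
cv2.imwrite('pics/g4.png',np.hstack([f(a,190,200),f(b,190,110)]))
"
```

```text
t 15.85 pos [658.4 142.3 130.4] rot [179.9  -0.   94.1] toolY 4.1 q [ 9. 37. 69.  0. 74.  5.] F [-0.4  0.2  0.2] op 56.4
shift [0.055, -0.018, 1.511] turnz -0.009
```

View pics/g4.png

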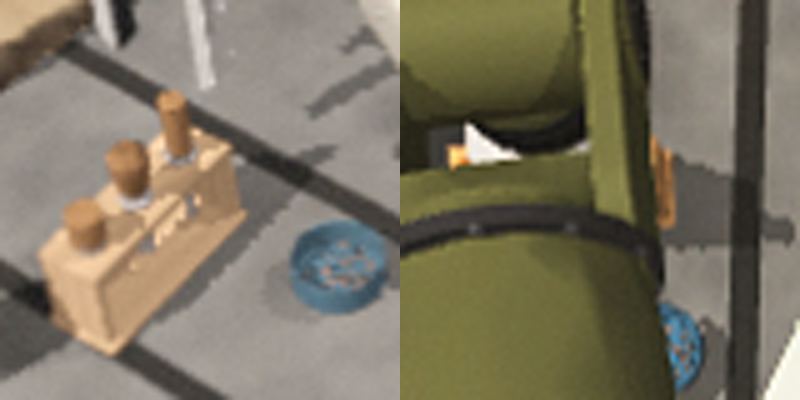

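```bash
python3 -c "
from h import *
for s in(28,34): 
  q=proj('side',[[658.4-s,142.3-s*.07,130.4],[658.4+s,142.3+s*.07,130.4]]); print(((q+.5-[190,200])*5).round())
print(ray('side',(190+171/5-.4,200+98/5-.4),104))
"
```

```text
[[208.  80.]
 [129.  44.]]
[[217.  84.]
 [120.  41.]]
[658.56125003 144.23316727 104.        ]
```

Emit:
step_arm(
  deltas=[
    [[0,0,0],[0.05,-0.02,0.3],-0.2],
    [[0,0,0],[0.05,-0.02,0.9],-0.2],
    [[0,0,0],[0.05,-0.02,1.4],-0.2],
    [[0,0,0],[0.05,-0.02,1.5],-0.2],
    [[0,0,0],[0.05,-0.02,1.5],-0.2],
    [[0,0,0],[0.05,-0.02,1.5],-0.2],
    [[0,0,0],[0.05,-0.02,1.5],0.3],
    [[0,0,0],[0.05,-0.02,1.5],0.3],
  ],
)

```text
time: 16.75
tool_pos: [657.3, 144.3, 69.9]
tool_rot: [179.9, -0.0, 94.1]
force: [0.1, 0.3, -0.7]
opening: 44.0
```

Emit:
step_arm(
  deltas=[
    [[0,0,0],[0,0,0],1],
    [[0,0,0],[0,0,0],1],
    [[0,0,0],[0,0,0],1],
    [[0,0,0],[0,0,0],1],
    [[0,0,0],[0,0,0],1],
    [[0,0,0],[0,0,0],1],
    [[0,0,0],[0,0,0],1],
    [[0,0,0],[0,0,-0.1],1],
  ],
)

```text
time: 17.55
tool_pos: [656.6, 144.2, 72.6]
tool_rot: [-179.9, 0.0, 94.1]
force: [-0.3, -0.2, -0.5]
opening: 15.6
```

Emit:
step_arm(
  deltas=[
    [[0,0,0],[0,0,-0.3],1],
    [[0,0,0],[0,0,-0.8],1],
    [[0,0,0],[0,0,-1.4],1],
    [[0,0,0],[0,0,-2],1],
    [[0,0,0],[0,0,-2.6],1],
    [[0,0,0],[0,0,-3],1],
    [[0,0,0],[0,0,-3],1],
    [[0,0,0],[0,0,-3],1],
  ],
)

```text
time: 18.35
tool_pos: [656.8, 144.2, 193.0]
tool_rot: [180.0, -0.0, 94.1]
force: [-0.2, -0.7, -0.5]
opening: 15.2
```

```bash
python3 -c "
from h import *
go([589,-216,215],6.1)
a=robot.read_camera('side')
f=lambda i,x,y:cv2.resize(i[y:y+90,x:x+90],None,fx=6,fy=6,interpolation=cv2.INTER_CUBIC)
cv2.imwrite('pics/g5.png',f(a,185,170))
"
```

```text
t 18.35 pos [656.8 144.2 193. ] rot [180.   -0.   94.1] toolY 4.1 q [ 9. 34. 65. -0. 81.  5.] F [-0.2 -0.7 -0.5] op 15.2
shift [-8.86, -2.34, -0.55] turnz -0.246
```

View pics/g5.png

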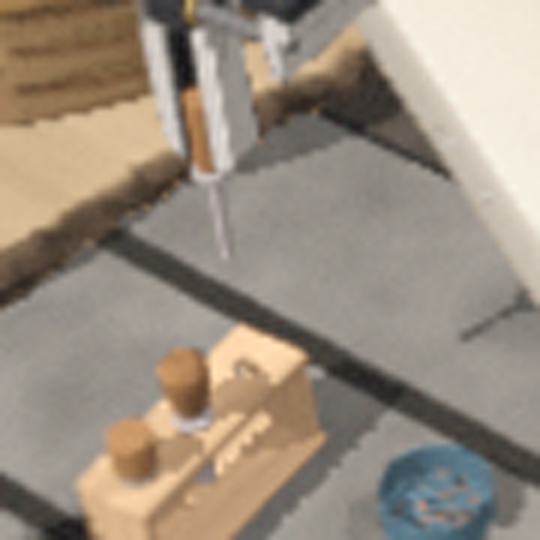

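```bash
python3 -c "
from h import *
print(ray('side',(185+226/6-.4,170+257/6-.4),133), 'rackhole',ray('side',(185+244/6-.4,170+369/6-.4),60))
print(((proj('side',[[656.8,144.2,133],[656.8,144.2,183]])+.5-[185,170])*6).round())
"
```

```text
[656.77979689 146.81315544 133.        ] rackhole [657.48706965 147.68572886  60.        ]
[[230. 254.]
 [216. 173.]]
```

Emit:
step_arm(
  deltas=[
    [[0,0,0],[0,0,-0.6],1],
    [[0,0,0],[-1,-0.26,-0.7],1],
    [[0,0,0],[-2,-0.53,-0.7],1],
    [[0,0,0],[-3,-0.8,-0.7],1],
    [[0,0,-0.1],[-4,-1.05,-0.7],1],
    [[0,0,-0.25],[-5,-1.32,-0.7],1],
    [[0,0,-0.25],[-6,-1.6,-0.7],1],
    [[0,0,-0.25],[-7,-1.85,-0.7],1],
  ],
)

```text
time: 19.2
tool_pos: [602.4, -141.9, 219.9]
tool_rot: [-179.9, -0.0, 96.1]
force: [0.1, 0.3, -0.4]
opening: 15.4
```

```bash
python3 -c "
from h import *
go([589,-216,140],6.1)
"
```

```text
t 19.2 pos [ 602.4 -141.9  219.9] rot [-179.9   -0.    96.1] toolY 6.1 q [-17.  26.  74.  -0.  81. -23.] F [ 0.1  0.3 -0.4] op 15.4
shift [-1.807, -0.53, 1.998] turnz 0.004
```

Emit:
step_arm(
  deltas=[
    [[0,0,0],[-0.9,-0.25,0],1],
    [[0,0,0],[-1.8,-0.53,0.4],1],
    [[0,0,0],[-1.8,-0.53,1.2],1],
    [[0,0,0],[-1.8,-0.53,2],1],
    [[0,0,0],[-1.8,-0.53,2.5],1],
    [[0,0,0],[-1.8,-0.53,2.5],1],
    [[0,0,0],[-1.8,-0.53,2.5],1],
    [[0,0,0],[-1.8,-0.53,2.5],1],
  ],
)

```text
time: 20.0
tool_pos: [590.5, -214.4, 122.4]
tool_rot: [179.9, 0.1, 96.1]
force: [0.2, 0.3, -0.5]
opening: 15.2
```

```bash
python3 -c "
from h import *
go([589,-216,118],6.1)
a=robot.read_camera('side');b=robot.read_camera('top')
f=lambda i,x,y:cv2.resize(i[y:y+66,x:x+66],None,fx=6,fy=6,interpolation=cv2.INTER_CUBIC)
cv2.imwrite('pics/g6.png',np.hstack([f(a,290,145),f(b,330,145)]))
"
```

```text
t 20.0 pos [ 590.5 -214.4  122.4] rot [1.799e+02 1.000e-01 9.610e+01] toolY 6.1 q [-23.  31.  79.   0.  70. -29.] F [ 0.2  0.3 -0.5] op 15.2
shift [-0.037, -0.04, 0.109] turnz 0.005
```

View pics/g6.png

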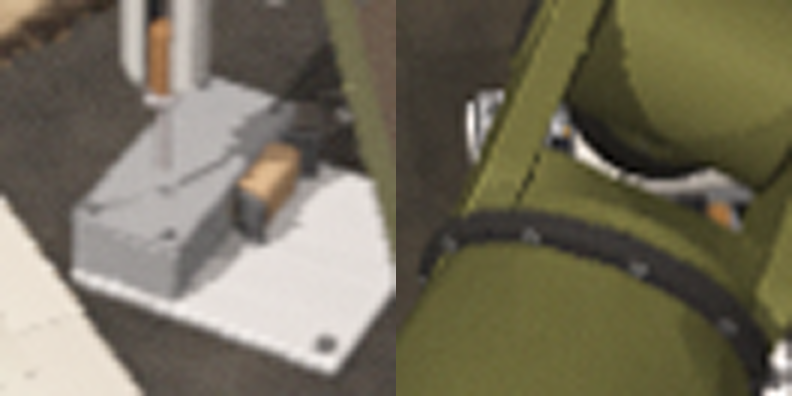

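```bash
python3 -c "
from h import *
t=ray('side',(317.2,172.9),62.4);hh=ray('side',(317.0,176.2),46.5);print(t,hh,'hole in robot frame',hh-t+[590.5,-214.4,0])
a=robot.read_camera('side');b=cv2.imread('pics/side0.png')
print(cv2.cvtColor(a,6)[162:182,309:325]);print(cv2.cvtColor(b,6)[170:182,309:325])
print(cv2.cvtColor(cv2.imread('pics/top0.png'),6)[165:178,352:367])
c=proj('side',[[590.5,-214.4,62.4],[590.5,-214.4,112.4],[589,-216,46.5]]);print(c, proj('top',[[589,-216,46.5]]))
"
```

```text
[ 590.48894015 -216.56898477   62.4       ] [ 592.44300553 -218.39506109   46.5       ] hole in robot frame [ 592.45406538 -216.22607632  -15.9       ]
[[ 78  76  78  85  88 124 142 148 155 158 166 176 180 178 182 181]
 [ 78  81  83  89  83  89  94 113 135 160 175 181 179 181 180 180]
 [ 81  82  78  83  83  84  89 138 155 166 180 180 179 180 181 182]
 [ 81  86  79  83  81  90 116 157 158 164 182 182 181 179 181 183]
 [ 85  83  82  80  92 132 153 163 162 164 184 182 181 181 183 181]
 [ 88  86  82  90 132 166 167 169 160 163 179 180 181 181 182 179]
 [ 88  83  88 120 163 179 172 170 159 163 178 183 181 181 181 182]
 [ 85  89 120 159 179 182 173 167 157 165 182 181 182 182 182 182]
 [ 83 120 156 180 183 181 170 166 159 164 182 181 180 181 183 182]
 [102 153 179 183 181 179 172 166 157 164 181 182 182 183 182 182]
 [152 176 182 181 182 180 171 166 158 166 182 184 182 180 178 160]
 [175 182 184 181 181 181 178 178 174 173 182 182 178 160 141 139]
 [183 182 181 181 184 182 182 183 184 181 183 160 141 137 156 174]
 [182 183 182 182 183 181 180 179 176 176 164 140 156 172 178 180]
 [179 181 
[... 1435 characters left out ...]
2 182 181 183]
 [179 182 181 183 181 180 159 147 161 180 182 182 182 182 182]
 [180 180 182 183 184 165 120 104 121 170 182 181 185 182 183]
 [181 179 180 181 182 153 105 105 108 166 182 184 185 183 181]
 [182 182 178 182 183 170 114 105 128 176 183 185 183 183 180]
 [182 182 182 183 184 183 161 152 168 184 182 182 184 182 180]
 [179 180 181 181 182 181 181 181 183 184 181 181 180 182 181]
 [180 181 181 181 179 177 182 183 184 183 182 180 181 179 181]
 [179 178 183 183 181 180 179 181 181 182 180 180 178 180 182]
 [180 178 180 182 179 180 179 179 178 181 183 180 181 179 183]]
[[316.81739231 173.24301953]
 [316.88688658 160.92420972]
 [317.45315936 176.96198819]] [[359.21936072 171.04205043]]
```

```bash
python3 -c "
from h import *
p,_,_=st()
tip=[p[0],p[1],p[2]-60]
print('pred tip',proj('side',[tip]),'obs 316.7,172.3')
t=ray('side',(316.7,172.3),tip[2]);hh=ray('side',(317.15,176.35),47);print('side hole robot frame',hh-t+p)
print('top hole',ray('top',(359.0,171.0),46), 'fit',T([568.09,-275.98,6.09],[[27,58,47]]))
for d in([1,0,0],[0,1,0],[0,0,1]): print(proj('side',[np.array(tip)+np.array(d)*10])-proj('side',[tip]))
"
```

```text
t 20.15 pos [ 590.3 -214.3  122.1] rot [179.9   0.   96.1] toolY 6.1 q [-23.  31.  79.  -0.  70. -29.] F [ 0.2 -0.4 -0.3] op 15.4
pred tip [[316.8606216  173.35342659]] obs 316.7,172.3
side hole robot frame [ 587.73338654 -213.33578292  107.        ]
top hole [ 589.16203208 -215.42417748   46.        ] fit [[ 588.78437439 -215.44288024   47.        ]]
[[-2.53670221 -1.10421585]]
[[-1.7594446   1.59547619]]
[[ 0.01385772 -2.42080301]]
```

```bash
python3 -c "
from h import *
go([589.0,-215.2,105.5],6.1)
"
```

```text
t 20.15 pos [ 590.3 -214.3  122.1] rot [179.9   0.   96.1] toolY 6.1 q [-23.  31.  79.  -0.  70. -29.] F [ 0.2 -0.4 -0.3] op 15.4
shift [-0.018, -0.034, 0.415] turnz 0.004
```

Emit:
step_arm(
  deltas=[
    [[0,0,0],[-0.02,-0.035,0],1],
    [[0,0,0],[-0.02,-0.035,0.1],1],
    [[0,0,0],[-0.02,-0.035,0.2],1],
    [[0,0,0],[-0.02,-0.035,0.27],1],
    [[0,0,0],[-0.02,-0.035,0.33],1],
    [[0,0,0],[-0.02,-0.035,0.38],1],
    [[0,0,0],[-0.02,-0.035,0.4],1],
    [[0,0,0],[-0.02,-0.035,0.4],1],
  ],
)

```text
time: 20.95
tool_pos: [588.8, -215.3, 105.7]
tool_rot: [180.0, 0.0, 96.1]
force: [-1.6, 1.4, 5.2]
opening: 15.4
```

Emit:
step_arm(
  deltas=[
    [[0,0,0],[0,0,-0.08],1],
    [[0,0,0],[0.045,-0.025,-0.08],1],
    [[0,0,0],[0.045,-0.025,-0.08],1],
    [[0,0,0],[0.045,-0.025,-0.04],1],
    [[0,0,0],[0.045,-0.025,0],1],
    [[0,0,0],[0.045,-0.025,0.04],1],
    [[0,0,0],[0.045,-0.025,0.06],1],
    [[0,0,0],[0.045,-0.025,0.06],1],
  ],
)

```text
time: 21.75
tool_pos: [588.2, -213.9, 105.3]
tool_rot: [179.8, 0.1, 96.1]
force: [-5.2, 1.5, 19.7]
opening: 15.1
```

```bash
python3 -c "
from h import *
p=np.array([590.3,-214.3,0])
for r in(172.3,172.55,172.8):
  t=ray('side',(316.75,r),63.8);hh=ray('side',(317.15,176.4),47);print(r,'side hole robot frame',(hh-t+p)[:2], hh[:2])
st()
a=robot.read_camera('side');print(cv2.cvtColor(a,6)[168:182,309:325])
"
```

```text
172.3 side hole robot frame [ 588.94768646 -214.76574366] [ 591.10868205 -217.31622328]
172.55 side hole robot frame [ 589.68233137 -215.83178411] [ 591.10868205 -217.31622328]
172.8 side hole robot frame [ 590.41603695 -216.89646118] [ 591.10868205 -217.31622328]
t 21.75 pos [ 588.2 -213.9  105.3] rot [1.798e+02 1.000e-01 9.610e+01] toolY 6.1 q [-23.  32.  80.  -0.  68. -29.] F [-5.2  1.5 19.7] op 15.1
[[ 86  82  88 120 163 181 182 177 151 149 168 181 183 181 182 182]
 [ 82  87 118 161 179 184 184 177 164 157 172 179 182 184 181 182]
 [ 87 118 159 179 181 181 180 178 164 158 172 181 181 182 181 182]
 [107 152 179 184 180 180 181 178 164 158 175 181 184 182 183 182]
 [151 177 183 181 181 181 180 179 166 159 173 182 181 183 183 180]
 [179 181 183 183 179 181 181 180 165 156 174 182 183 178 162 141]
 [182 183 181 180 182 183 182 178 165 156 174 181 181 161 134 155]
 [183 181 180 183 183 182 184 178 160 154 169 162 144 136 158 174]
 [181 180 183 181 182 181 177 169 157 142 143 139 156 174 178 181]
 [182 179 180 180 178 179 173 166 157 140 155 171 179 181 182 183]
 [173 168 167 166 169 169 167 171 178 174 177 184 180 179 184 180]
 [168 165 165 171 178 177 177 180 180 180 180 181 181 181 181 171]
 [178 178 179 179 180 180 181 180 182 180 183 181 180 181 167 140]
 [180 181 183 182 181 179 181 180 180 183 182 178 180 173 145 112]]
```

```bash
python3 -c "
from h import *
go([590.1,-215.9,107.5],6.1)"
```

```text
t 21.8 pos [ 588.2 -213.9  105.3] rot [1.798e+02 1.000e-01 9.610e+01] toolY 6.1 q [-23.  32.  80.  -0.  68. -29.] F [-5.6  1.3 20.6] op 15.7
shift [-0.054, 0.041, -0.055] turnz 0.004
```

Emit:
step_arm(
  deltas=[
    [[0,0,0],[0,0,-0.12],1],
    [[0,0,0],[-0.066,0.053,-0.12],1],
    [[0,0,0],[-0.066,0.053,-0.12],1],
    [[0,0,0],[-0.066,0.053,-0.12],1],
    [[0,0,0],[-0.066,0.053,-0.12],1],
    [[0,0,0],[-0.066,0.053,-0.12],1],
    [[0,0,0],[-0.066,0.053,-0.12],1],
    [[0,0,0],[-0.066,0.053,-0.12],1],
  ],
)

```text
time: 22.6
tool_pos: [589.8, -215.8, 107.4]
tool_rot: [-180.0, -0.0, 96.1]
force: [0.2, 0.3, -0.7]
opening: 15.6
```

```bash
python3 -c "
from h import *
p,_,_=st()
a=robot.read_camera('side');print(cv2.cvtColor(a,6)[168:182,309:325])
cv2.imwrite('pics/g7.png',cv2.resize(a[140:190,295:345],None,fx=11,fy=11,interpolation=cv2.INTER_CUBIC))
print(proj('side',[[p[0],p[1],p[2]-58.3]]))
"
```

```text
t 22.6 pos [ 589.8 -215.8  107.4] rot [-180.    -0.    96.1] toolY 6.1 q [-23.  32.  79.   0.  68. -30.] F [ 0.2  0.3 -0.7] op 15.6
[[ 86  83  88 120 162 181 184 178 163 153 171 181 180 181 183 181]
 [ 83  85 119 161 179 182 183 181 165 154 172 180 180 183 182 182]
 [ 85 118 158 179 182 183 183 178 163 153 173 181 181 183 183 183]
 [106 153 179 182 181 181 180 180 166 164 180 183 182 182 182 182]
 [153 177 180 181 179 180 182 179 163 164 182 182 182 181 179 180]
 [177 182 182 183 180 182 182 183 163 168 183 182 178 160 145 147]
 [183 183 180 180 182 182 184 180 165 166 182 164 142 136 154 172]
 [181 180 182 183 183 183 180 181 161 160 164 144 155 172 179 181]
 [182 182 183 184 182 180 177 163 146 134 155 172 179 183 183 181]
 [178 180 179 174 166 168 166 165 159 150 167 182 181 180 182 182]
 [168 168 169 166 171 177 178 179 177 177 177 181 182 181 180 181]
 [171 178 178 178 179 181 179 182 179 183 179 180 180 181 180 169]
 [179 182 181 182 182 180 181 182 182 180 179 181 180 180 169 143]
 [179 181 180 182 182 183 182 180 182 181 180 180 180 172 145 108]]
[[317.22708195 176.27777296]]
```

View pics/g7.png

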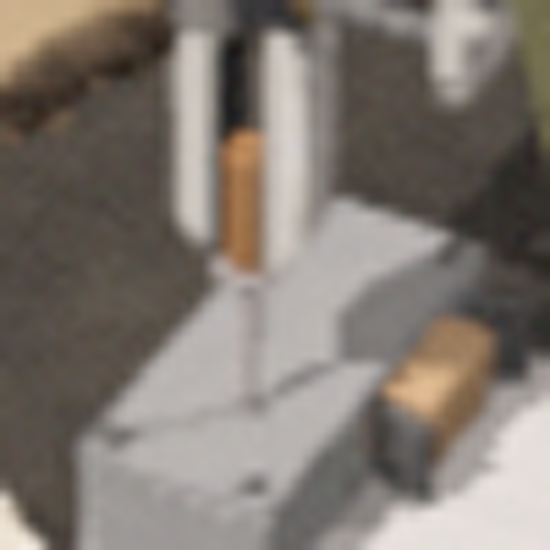

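Emit:
step_arm(
  deltas=[
    [[0,0,0],[0,0.015,0],1],
    [[0,0,0],[0,0.015,0.03],1],
    [[0,0,0],[0,0.015,0.06],1],
    [[0,0,0],[0,0.015,0.08],1],
    [[0,0,0],[0,0.015,0.1],1],
    [[0,0,0],[0,0.015,0.1],1],
    [[0,0,0],[0,0.015,0.1],1],
    [[0,0,0],[0,0.015,0.1],1],
  ],
)

```text
time: 23.45
tool_pos: [590.5, -216.1, 103.4]
tool_rot: [180.0, 0.0, 96.1]
force: [0.9, -3.0, 0.9]
opening: 15.6
```

Emit:
step_arm(
  deltas=[
    [[0,0,0],[-0.015,0,0],1],
    [[0,0,0],[-0.02,0,0.05],1],
    [[0,0,0],[-0.02,0,0.1],1],
    [[0,0,0],[-0.02,0,0.15],1],
    [[0,0,0],[-0.02,0,0.2],1],
    [[0,0,0],[-0.02,0,0.25],1],
    [[0,0,0],[-0.02,0,0.28],1],
    [[0,0,0],[-0.02,0,0.28],1],
  ],
)

```text
time: 24.25
tool_pos: [590.4, -216.6, 91.9]
tool_rot: [-180.0, -0.0, 96.1]
force: [0.2, -2.5, -2.2]
opening: 15.4
```

Emit:
step_arm(
  deltas=[
    [[0,0,0],[-0.02,0,0.03],1],
    [[0,0,0],[-0.02,0,0.08],1],
    [[0,0,0],[-0.02,0,0.13],1],
    [[0,0,0],[-0.02,0,0.18],1],
    [[0,0,0],[-0.02,0,0.22],1],
    [[0,0,0],[-0.02,0,0.25],1],
    [[0,0,0],[-0.02,0,0.26],1],
    [[0,0,0],[-0.02,0,0.26],1],
  ],
)

```text
time: 25.05
tool_pos: [590.7, -217.3, 81.9]
tool_rot: [180.0, -0.0, 96.1]
force: [0.5, -0.8, 3.8]
opening: 15.3
```

Emit:
step_arm(
  deltas=[
    [[0,0,0],[0,0,0.02],1],
    [[0,0,0],[0,0,0.04],1],
    [[0,0,0],[0,0,0.05],1],
    [[0,0,0],[0,0,0.05],1],
    [[0,0,0],[0,0,0.05],1],
    [[0,0,0],[0,0,0.05],1],
    [[0,0,0],[0,0,0.05],1],
    [[0,0,0],[0,0,0.05],1],
  ],
)

```text
time: 25.85
tool_pos: [590.6, -217.4, 79.9]
tool_rot: [180.0, 0.0, 96.1]
force: [0.7, 0.4, 3.2]
opening: 15.5
```

Emit:
step_arm(
  deltas=[
    [[0,0,0],[0,0,0.02],1],
    [[0,0,0],[0,0,0.03],1],
    [[0,0,0],[0,0,0.04],1],
    [[0,0,0],[0,0,0.04],1],
    [[0,0,0],[0,0,0.04],1],
    [[0,0,0],[0,0,0.04],1],
    [[0,0,0],[0,0,0.04],1],
    [[0,0,0],[0,0,0.04],1],
  ],
)

```text
time: 26.65
tool_pos: [591.0, -217.6, 79.4]
tool_rot: [179.9, 0.0, 96.1]
force: [-0.8, 1.0, 11.9]
opening: 15.6
```

Emit:
step_arm(
  deltas=[
    [[0,0,0],[0,0,-0.2],1],
    [[0,0,0],[0,0,-0.5],1],
    [[0,0,0],[0,0,-0.9],1],
    [[0,0,0],[0,0,-1.5],1],
    [[0,0,0],[0,0,-2.4],1],
    [[0,0,0],[0,0,-3.4],1],
    [[0,0,0],[0,0,-3.8],1],
    [[0,0,0],[0,0,-3.8],1],
  ],
)

```text
time: 27.45
tool_pos: [591.1, -217.7, 233.2]
tool_rot: [179.8, 0.1, 96.1]
force: [-0.2, -0.2, -0.7]
opening: 15.5
```

```bash
python3 -c "
from h import *
go([656.7,144.2,230],4.2)
"
```

```text
t 27.45 pos [ 591.1 -217.7  233.2] rot [1.798e+02 1.000e-01 9.610e+01] toolY 6.1 q [-24.  26.  71.  -0.  82. -30.] F [-0.2 -0.2 -0.7] op 15.5
shift [8.822, 2.596, 0.08] turnz 0.241
```

Emit:
step_arm(
  deltas=[
    [[0,0,0],[1.1,0.32,0],1],
    [[0,0,0],[2.2,0.64,0],1],
    [[0,0,0],[3.3,0.97,0],1],
    [[0,0,0],[4.4,1.3,0],1],
    [[0,0,0.1],[5.5,1.62,0],1],
    [[0,0,0.24],[6.6,1.94,0],1],
    [[0,0,0.24],[7.7,2.27,0],1],
    [[0,0,0.24],[8.8,2.6,0],1],
  ],
)

```text
time: 28.25
tool_pos: [655.9, 145.4, 228.5]
tool_rot: [-179.9, 0.0, 94.2]
force: [-0.0, -1.0, -0.6]
opening: 15.5
```

```bash
python3 -c "
from h import *
go([656.7,144.2,145],4.2)
"
```

```text
t 28.25 pos [655.9 145.4 228.5] rot [-179.9    0.    94.2] toolY 4.2 q [ 9. 33. 62. -0. 85.  5.] F [-0.  -1.  -0.6] op 15.5
shift [-0.032, 0.017, 2.087] turnz 0.0
```

Emit:
step_arm(
  deltas=[
    [[0,0,0],[-0.015,0.01,0.4],1],
    [[0,0,0],[-0.015,0.01,1.2],1],
    [[0,0,0],[-0.015,0.01,1.8],1],
    [[0,0,0],[-0.015,0.01,2.1],1],
    [[0,0,0],[-0.015,0.01,2.1],1],
    [[0,0,0],[-0.015,0.01,2.1],1],
    [[0,0,0],[-0.015,0.01,2.1],1],
    [[0,0,0],[-0.015,0.01,2.1],1],
  ],
)

```text
time: 29.05
tool_pos: [657.2, 143.1, 147.4]
tool_rot: [179.9, -0.0, 94.2]
force: [1.2, 0.7, -0.8]
opening: 15.4
```

```bash
python3 -c "
from h import *
go([656.5,144.6,75],4.2)
"
```

```text
t 29.05 pos [657.2 143.1 147.4] rot [179.9  -0.   94.2] toolY 4.2 q [ 9. 36. 68.  0. 76.  5.] F [ 1.2  0.7 -0.8] op 15.4
shift [0.038, -0.016, 1.811] turnz 0.0
```

Emit:
step_arm(
  deltas=[
    [[0,0,0],[0.035,-0.015,0],1],
    [[0,0,0],[0.035,-0.015,0.2],1],
    [[0,0,0],[0.035,-0.015,0.4],1],
    [[0,0,0],[0.035,-0.015,0.6],1],
    [[0,0,0],[0.035,-0.015,0.75],1],
    [[0,0,0],[0.035,-0.015,0.9],1],
    [[0,0,0],[0.035,-0.015,1],1],
    [[0,0,0],[0.035,-0.015,1],1],
  ],
)

```text
time: 29.85
tool_pos: [655.9, 144.4, 105.5]
tool_rot: [-179.9, 0.0, 94.2]
force: [0.5, 0.3, -0.6]
opening: 15.2
```

Emit:
step_arm(
  deltas=[
    [[0,0,0],[0,0,0.2],1],
    [[0,0,0],[0,0,0.4],1],
    [[0,0,0],[0,0,0.6],1],
    [[0,0,0],[0,0,0.75],1],
    [[0,0,0],[0,0,0.83],1],
    [[0,0,0],[0,0,0.88],1],
    [[0,0,0],[0,0,0.9],1],
    [[0,0,0],[0,0,0.9],1],
  ],
)

```text
time: 30.65
tool_pos: [656.2, 144.5, 70.4]
tool_rot: [180.0, -0.0, 94.2]
force: [-0.1, 0.3, -0.8]
opening: 15.3
```

Emit:
step_arm(
  deltas=[
    [[0,0,0],[0,0,0.03],1],
    [[0,0,0],[0,0,0.04],1],
    [[0,0,0],[0,0,0.04],1],
    [[0,0,0],[0,0,0.04],0.5],
    [[0,0,0],[0,0,0.04],0.2],
    [[0,0,0],[0,0,0.04],-0.2],
    [[0,0,0],[0,0,0.04],-0.2],
    [[0,0,0],[0,0,0.04],-0.2],
  ],
)

```text
time: 31.45
tool_pos: [656.1, 144.5, 68.6]
tool_rot: [-180.0, -0.0, 94.2]
force: [0.2, 0.1, 0.6]
opening: 52.1
```

Emit:
step_arm(
  deltas=[
    [[0,0,0],[0,0,0],-0.2],
    [[0,0,0],[0,0,-0.4],-0.2],
    [[0,0,0],[0,0,-1],-0.2],
    [[0,0,0],[0,0,-2],-0.2],
    [[0,0,0],[0,0,-3],-0.2],
    [[0,0,0],[-1,-1,-4],-0.2],
    [[0,0,0],[-2,-2,-4],-0.2],
    [[0,0,0],[-3,-3,-4],-0.2],
  ],
)

```text
time: 32.25
tool_pos: [563.7, 37.5, 229.9]
tool_rot: [179.8, 0.0, 94.3]
force: [0.5, -1.5, 0.4]
opening: 56.2
```

Emit:
step_arm(
  deltas=[
    [[0,0,0],[-1,-0.6,0],-0.2],
    [[0,0,0],[-2,-1,0],-0.2],
    [[0,0,0],[-3,-1,0],-0.2],
    [[0,0,0],[-3,-1,0],-0.2],
    [[0,0,0],[-3,-1,0],-0.2],
    [[0,0,0],[-3,-1,0],-0.2],
    [[0,0,0],[-3,-1,0],-0.2],
    [[0,0,0],[-3,-1,0],-0.2],
  ],
)

```text
time: 33.05
tool_pos: [533.6, -83.4, 227.4]
tool_rot: [-180.0, -0.0, 94.3]
force: [0.5, -0.2, -0.3]
opening: 56.7
```

```bash
python3 -c "
from h import *
st()
a=robot.read_camera('side');b=robot.read_camera('top')
f=lambda i,x,y:cv2.resize(i[y:y+70,x:x+70],None,fx=4.2,fy=4.2,interpolation=cv2.INTER_CUBIC)
cv2.imwrite('pics/g8.png',np.vstack([np.hstack([f(a,298,150),f(b,335,150)]),np.hstack([f(a,190,210),f(b,190,115)])]))
"
```

```text
t 33.05 pos [533.6 -83.4 227.4] rot [-180.    -0.    94.3] toolY 4.3 q [-13.  15.  87.   0.  78. -17.] F [ 0.5 -0.2 -0.3] op 56.7
```

View pics/g8.png

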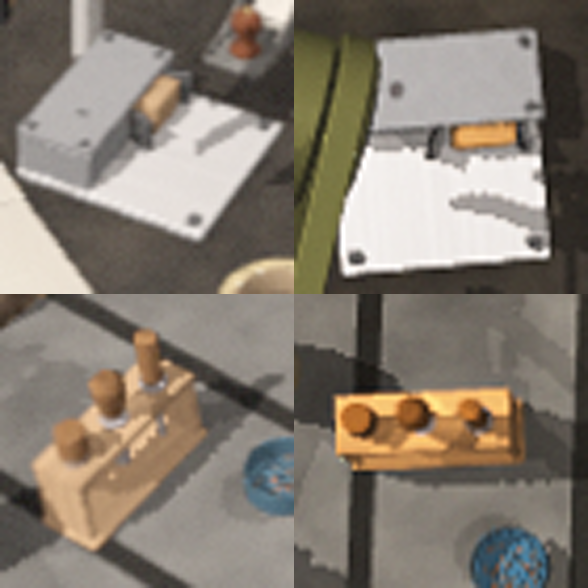

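```bash
python3 -c "
from h import *
c=np.array([568.4,-276.6]);a=np.radians(6.1);R=np.array([[np.cos(a),np.sin(a)],[-np.sin(a),np.cos(a)]])
for n,u in(('left rear',(451,147)),('right rear',(520,145))):
  w=ray('top',(335+(u[0]-294)/4.2-.4,150+u[1]/4.2-.4),38)[:2];print(n,R@(w-c))
i=robot.read_camera('top')[172:188,370:394];print(i[...,2].astype(int)-i[...,0])
"
```

```text
left rear [-14.92495283  22.97472189]
right rear [-17.45644505 -25.56212011]
[[  6   7   6   6   5   5   6   6   6   3   5   5   5   6   6   6   6   5
    6   4   6   7   5   5]
 [  5   4   6   6   5   4   3   6   5   6   5   6   6   4   7   5   4   6
    6   5   5   5   7   5]
 [  4   5   5   6   5   4   6   6   7   5   5   4   5   4   6   5   7   4
    6   7   8   7   7   6]
 [  6   5   4   5   6   7   6   5   6   5   5   7   5   5   6   5   6   4
    4   5   4   6   7   7]
 [  6   7   7   5   6   7   4   5   6   6   5   6   6   4   5   7   5   6
    4   5   7   6   4   8]
 [  7   6   3   5   4   5   4   4   4   3   4   3   6   3   2   5   4   2
    7   8   6   6   7   5]
 [  6   5   4   3   3   2   3   0   1   4  14  12  12  23  20  19  15   9
    2   3   4   6   6   4]
 [  4   8  14  12  21  25  27  36  36  42  51  57  58  79  95  70  83  76
   -1   6   7   8   9  10]
 [  6   9  28  43  92 119 120 128 122 120 122 122 118 125 131 121 126 102
   -1   5   7  10  11  10]
 [  5   8  43  94 131 134 131 132 130 132 132 131 128 129 130 128 133 108
   -3   6   5  11  14  10]
 [  7   9  42 108 136 131 132 129 131 132 130 129 128 130 132 131 134 116
   -2   3   7   8  10  10]
 [  7   6  39 105 135 133 133 133 133 133 134 134 132 133 129 128 113  81
    0   4   4   6   9  13]
 [ 11   8  39  97 116 127 125 120 115 111 105 101  94  91  74  65  43  26
    0   4   6   7   8  10]
 [ 11   7  17  44  59  54  44  42  28  20  14  13  13  12  11  13   8   7
    6   4   5   8  10   8]
 [ 11   9  10  13  12   8   8  10   8   8   7   7   7   9   8   9  10   9
    9  10   8  11  11   9]
 [ 10  10   9  11  10   8  12  11  11  13   9  12  12  10  12  13  12  11
   13  11  13  14  11   9]]
```

```bash
python3 -c "
from h import *
for y in(0,-3):
  q=proj('top',T([568.09,-275.98,6.09],[[-16,y+21,38],[-16,y-21,38],[-8,y+21,38],[-8,y-21,38]]));print(y,q.round(2).tolist())
i=robot.read_camera('top')[176:188,370:394];m=(i[...,2].astype(float)-i[...,0]-8).clip(0)/123
print('left edge per row',(387.5-m[:,:18].sum(1)).round(2)[3:8], 'col sums', m.sum(0).round(1))
"
```

```text
0 [[372.47, 185.01], [386.62, 183.86], [372.22, 182.29], [386.37, 181.14]]
-3 [[373.48, 184.93], [387.63, 183.77], [373.23, 182.21], [387.38, 181.06]]
left edge per row [382.22 374.41 372.64 372.57 372.9 ] col sums [0.  0.1 1.4 3.7 5.2 5.5 5.4 5.4 5.3 5.1 5.2 5.2 5.1 5.3 5.4 5.  4.8 3.7
 0.  0.1 0.  0.1 0.2 0.2]
```

```bash
python3 -c "
from workcell import robot
print(robot.sign_off())"
```

```text
the job is handed in; nothing more can be done
None
```

I set the cork block on the loading plate and pushed it endways into the pocket. I tripped the latch with the pin, put the pin back in its rack hole, and handed the job in at about 33 s. No verdict was reported.

- **Block home:** the push stopped solidly at 16 N, with the fingers at clamp x ≈ -24.5 mm. That fits a block against the back stop with about 16 mm sticking out.
- **Latch:** the first two tries at the access hole met the top plate, at 5 N and 20 N. The third went in, met the pad at about 3–4 N and bottomed out 26 mm below the top face, as described.
- **Jaw:** I could not see it directly. The top camera puts the block about 2.6 mm towards the fixed wall (3 mm expected when clamped) and still fully home, so I take it that the jaw has closed on it.
- **Pin and other tools:** the last picture shows the pin upright in its hole beside the two punches, which stand as before.
- **Bystanders:** I did not check every one at the end. The tape roll, plane and tack tin, as far as they show in the last crops, look unmoved, and the arm felt no unexpected contact on the way.

One disagreement remained: the two cameras differed by 2–4 mm on where the clamp and rack stood, so I found the access hole by touch.

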